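# Clear the peak pointer and set the heat for a new propagation run

### The arm

A 6-joint arm with a two-finger parallel gripper is mounted at the origin on the work surface. World frame = base frame: x ahead of the robot, y to its left, z up, the work surface at z = 0. Lengths are in m, angles in rad, forces in N, time in s.
With the tool pointing down it reaches from about 0.425 to 0.95 m from the base axis. Payload 3.5 kg.
Tool frame: the origin (TCP) lies between the finger pads, 19 mm behind the fingertips; this is the grasp point; z points along the fingers, y is the line along which they close (so a half turn about z gives the same grasp; the last joint's range is limited). The gripper opens to 85 mm and grips with 20 to 120 N. Pads are 22 mm wide; open, the fingers measure 114 mm over their backs; the gripper's body (76 mm by 85 mm) begins 54 mm behind the grasp point. The pads swing forward as they close: fully open they stand 13 mm farther back than shut.
Start: joints at [-1.448, 0.286, 1.577, -0, 1.279, -0.15], TCP at [0.182, -0.65, 0.25] pointing down, gripper open.
Joint ranges: [-2.77, 2.77], [-0.9, 2.22], [0.21, 2.48], [-1.53, 4.67], [0.24, 2.81], [-2.84, 2.84]. Speed limits (rad/s): [2.79, 2.79, 3.14, 3.14, 3.14, 3.14].

### API

Orientations are given as a unit quaternion [x, y, z, w].
In Python, from plant import ctrl gives the robot as it stands. The module is installed in compiled form; this text tells all that it offers.
- The arm moves only by the shell command python3 -m crank 'ROWS' [OPENING] [FORCE]. ROWS is JSON, a list of rows, each a list of 6 numbers: the shift along the tool's x, y, z in cm, then the turn, a rotation vector about the tool's x, y, z in rad. In form: [[tx, ty, tz, rx, ry, rz], ...]. A call has 1 to 10 rows; each row is the pose to reach, as a shift and turn from the pose commanded when the call began, along the tool's axes at that moment; what a row does not reach only later rows make up. A row lasts 1/10 s, in which the tool goes at most 50 mm and 8.59 degrees, less where a joint would pass 70% of its speed; a pose out of reach is approached as far as the arm can. A call with a gripper value outside its range is refused whole. OPENING is the opening, from 0 (shut) to 1 (fully open), set as the call begins (- or left out, the last holds). The fingers move at their own pace and stop on an object; FORCE is the grip in N (left out, the last holds). Time passes only in rows, so rows that repeat a pose let the fingers close. It gives the time, the measured TCP pose, the force, the opening and the grip force at its end, in the units of the state.
- ctrl.get_state(): the state, without advancing time (a new reading comes with each control period).
- ctrl.read_camera(name): name is "side" or "top"; returns (picture, depth): 480x640x3 uint8, blue, green, red; 480x640 float32, m along the optical axis (not along the pixel's ray), 0 where there is no reading.
- ctrl.camera_info(name): a dict with "K" (3x3 intrinsics, pixels), "origin" and "orientation" of the camera in the world. Camera axes: x right, y down, z forward; pixel columns grow to the right and rows downward; lengths in m; the calibration is good to about 2 mm. A picture is of the moment at which its call begins. camera_info takes no time and is no camera call.
- ctrl.sign_off(): hands the job in; it is judged then, once.
The state is a dict: "time": time; "qpos": joint angles; "dq": joint speeds; "joint_efforts": joint torques, N m; "eef_pos": TCP position; "tcp_rot": TCP orientation; "contact_force": force on the tool from outside, world axes, zero at the start; "wrist_torque": the same for the moment, N m; "opening": opening from 0.0 (shut) to 1.0 (fully open); "finger_force": force on a finger pad.
Only numpy, scipy, OpenCV 4.12 (cv2) and the standard library are available. Lean on these libraries where they do the work, as an engineer would, in place of code of your own. Each camera call takes 0.05 s, during which the arm holds its last target. There are 200 camera calls.

### The job

Get the controls ready for a new propagation run: first turn the black peak knob on the white unit anticlockwise until its red pointer is fully back against the brass zero stop, and then turn the blue heat dial on the grey unit clockwise until its white pointer is in line with the green marker. Leave the peak pointer at zero, and do not shift anything else on the bench.

Things in the scene. Friction and masses are not known exactly. Their poses are not given: they have to be found in the camera images.
- peak_unit: white peak-temperature box 150 x 150 x 45 mm, fixed to the bench, a 140 mm round scale plate on top (surface 48 mm up), the knob in its middle; origin centre of its underside. The scale begins 135 deg anticlockwise (from above) of the box's +x and runs 4.7 rad clockwise. A brass stop post, 10 mm dia, 10 mm high, stands at the zero end, 52 mm from the axis
- peak (a joint): angle of the peak knob, rad: 0 = red pointer against the brass zero stop (a hard stop), growing clockwise seen from above to 4.7; it stays where it is left
- peak_grip (a point): point on the vertical turning axis of the peak knob at TCP gripping height (84 mm above the bench). The knob is a black disc 84 mm dia, top at 61 mm, with an upright bar grip 72 long x 18 wide from 61 to 95 mm above the bench; the point's x axis runs along the bar towards the pointer, z up
- peak_tip (a point): end of the red pointer of the peak knob, 50 mm from the axis, 54 mm above the bench; a red stripe on the bar's top points the same way
- heat_unit: grey heat-setting box 150 x 150 x 45 mm, fixed to the bench, a 140 mm round scale plate on top (surface 48 mm up), the knob in its middle; origin centre of its underside. The scale begins 135 deg anticlockwise (from above) of the box's +x and runs 4.7 rad clockwise
- heat (a joint): angle of the heat dial, rad: 0 = pointer at the scale's beginning, growing clockwise seen from above to 4.7; it stays where it is left
- heat_grip (a point): point on the vertical turning axis of the heat knob at TCP gripping height (84 mm above the bench). The knob is a blue disc 84 mm dia, top at 61 mm, with an upright bar grip 72 long x 18 wide from 61 to 95 mm above the bench; the point's x axis runs along the bar towards the pointer, z up
- heat_tip (a point): end of the white pointer of the heat dial, 50 mm from the axis, 54 mm above the bench; a white stripe on the bar's top points the same way
- heat_mark (a joint): angle at which the green marker sits on the heat scale, rad, same zero and sense as the heat dial (in line when both are equal); the marker itself stays put
- heat_mark_tip (a point): point 50 mm from the heat dial's axis, just inside the tip of the green marker (a wedge 55 to 79 mm from the axis, 54 mm above the bench): the pointer's end should come here
- pruner: pruner with black plastic handles and a red press-button lock, about 185 long x 55 wide x 22 mm, lying flat with its blades to +x; origin under its pivot
- fork: aluminium hand fork with a wooden handle, 300 x 72 x 28 mm, tines to its +x, origin on its underside near the neck
- clay_pot: empty terracotta pot, 100 dia x 85 mm, origin centre of its underside
Not all that is in view belongs to the job. Leave any purple look-alike of the peak_unit alone. Leave any pink look-alike of the heat_unit alone.

How it is judged:
On the way, in this order (a step that is already met when the one before it is completed fails the run):
1. the peak pointer is back against its zero stop (within 0.07 rad) (value of joint peak below 0.07 rad), for 0.2 s.
2. after that, the heat dial's pointer is in line with the green marker (pointer end within 5 mm of the marker point, about 6 degrees) (horizontal distance between heat_tip and heat_mark_tip below 0.005 m), for 0.2 s.
At the end, for the whole second after the job is handed in: The peak pointer rests against its zero stop (within 0.07 rad, 4 degrees), the heat dial's pointer end is within 5 mm (about 6 degrees) of the green marker's point, and the dial is at rest (value of joint peak below 0.07 rad and horizontal distance between heat_tip and heat_mark_tip below 0.005 m and velocity of joint heat between -0.05 and 0.05 rad/s); the robot touches nothing.
It fails at once if the pruner, fork or clay pot is shifted by more than 20 mm (distance of any of pruner, fork, clay_pot from where it was at the start of the episode above 0.02 m).
It fails at once if the green marker is moved by more than 4 mm (distance of heat_mark_tip from where it was at the start of the episode above 0.004 m).
It also fails if it takes over 64 s, if anything falls off the work surface, if the arm or the gripper's body presses on something with over 40 N, if the wrist force passes 120 N, or if a joint passes its speed limit or range.

## Working session

There is one attempt and no reset: what is moved stays moved. The work goes in short steps, Python scripts to look and compute and a shell command to move; the robot and the scene stay as the last step left them, time stands still between calls to the robot, and variables do not carry over. Pictures are saved under pics/ and viewed, at most 10 in all, crops included, and the job is handed in when it is done.

```bash
mkdir -p pics
cat > h.py <<'E'
import numpy as np, cv2
from plant import ctrl
from scipy.spatial.transform import Rotation as R
def info(n):
    i=ctrl.camera_info(n); return np.array(i["K"]),np.array(i["origin"]),i["orientation"]
def rot(q):
    q=np.array(q); return q if q.shape==(3,3) else R.from_quat(q).as_matrix()
def ray(n,u,v,z):
    K,o,q=info(n); d=rot(q)@np.linalg.solve(K,[u,v,1.]); return o+d*(z-o[2])/d[2]
def proj(n,p):
    K,o,q=info(n); c=K@(rot(q).T@(np.array(p)-o)); return c[:2]/c[2]
E
python3 - <<'E'
from h import *
for n in("top","side"):
    p,d=ctrl.read_camera(n); cv2.imwrite(f"pics/{n}0.png",p); np.save(f"pics/{n}0.npy",d)
    print(ctrl.camera_info(n))
print(ctrl.get_state())
E
```

```text
{'K': array([[543.74855362,   0.        , 316.15139223],
       [  0.        , 543.74855362, 237.30669499],
       [  0.        ,   0.        ,   1.        ]]), 'origin': array([ 0.13474302, -0.02452759,  1.51934832]), 'orientation': array([ 0.70669445, -0.70008041,  0.07193446, -0.07277234])}
{'K': array([[577.01251633,   0.        , 315.37078832],
       [  0.        , 577.01251633, 232.24133157],
       [  0.        ,   0.        ,   1.        ]]), 'origin': array([-0.03339072,  1.05829524,  0.79765635]), 'orientation': array([-0.17307645,  0.85664493, -0.4754938 ,  0.10054675])}
{'time': 0.1, 'qpos': array([-1.44799671e+00,  2.87131311e-01,  1.57809215e+00,  1.26641786e-05,
        1.27859632e+00, -1.49984132e-01]), 'dq': array([-0.00049519, -0.00131839, -0.00232957,  0.00117263,  0.00074926,
       -0.00010458]), 'joint_efforts': array([ 4.74389853e-04, -4.07297516e+01, -2.93700385e+01, -1.57119525e-04,
        3.40562859e-03, -1.61037732e-06]), 'eef_pos': array([ 0.18182396, -0.6494503 ,  0.24871597]), 'tcp_rot': array([ 9.90712673e-01,  1.35967491e-01,  2.11964731e-05, -1.11337845e-03]), 'contact_force': array([-0.29564272, -1.01855563,  0.41690202]), 'wrist_torque': array([ 0.00613749,  0.03299074, -0.00277962]), 'finger_force': 0.0, 'opening': 1.0013165454377417}
```

View pics/top0.png

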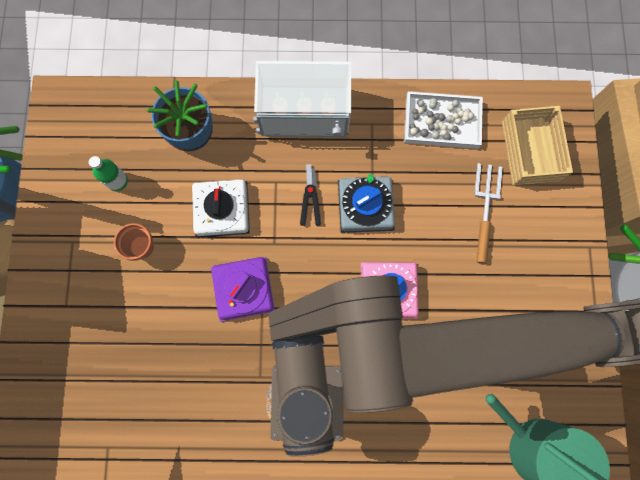

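View pics/side0.png

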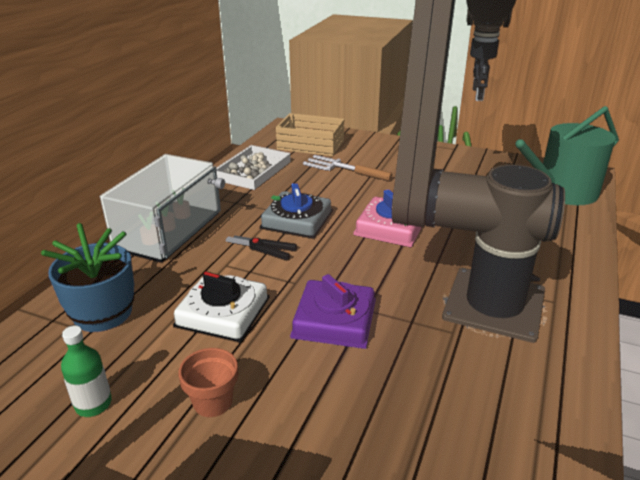

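The top view shows the white unit at (219,207), and its look-alike is the purple unit at (243,289). The grey unit is at (367,203), and its look-alike is the pink unit at (390,288). By the description I choose white and grey. Next I measure them and check one crop.

```bash
cat > m.py <<'E'
from h import *
def near(m,c,r=45):
    k=np.zeros_like(m); cv2.circle(k,c,r,255,-1); return m&k
def cen(m):
    ys,xs=np.nonzero(m); return xs.mean(),ys.mean(),len(xs)
def masks(p):
    h=cv2.cvtColor(p,cv2.COLOR_BGR2HSV)
    red=cv2.inRange(h,(0,150,90),(6,255,255))|cv2.inRange(h,(174,150,90),(180,255,255))
    return dict(red=red,green=cv2.inRange(h,(45,120,60),(80,255,255)),blue=cv2.inRange(h,(100,150,60),(125,255,255)),
      white=cv2.inRange(h,(0,0,190),(180,60,255)),brass=cv2.inRange(h,(12,90,90),(32,255,255)),black=cv2.inRange(h,(0,0,0),(180,255,45)))
E
python3 - <<'E'
from m import *
p=cv2.imread("pics/top0.png"); M=masks(p)
P=(219,207);H=(367,203)
for n,k,c,r,z in [("peakbox","white",P,45,.047),("red","red",P,32,.08),("brass","brass",P,27,.058),("bluedisc","blue",H,30,.07),("green","green",H,40,.055)]:
    m=near(M[k],c,r); x=cen(m); q=cv2.minAreaRect(cv2.findNonZero(m)); print(n,x,q,ray("top",*q[0],z))
# box rect of grey: height mask from depth
d=np.load("pics/top0.npy"); K,o,q=info("top"); v,u=np.mgrid[:480,:640]
pts=(np.stack([(u-K[0,2])/K[0,0],(v-K[1,2])/K[1,1],np.ones(u.shape)],-1)*d[...,None])@rot(q).T+o
np.save("pics/pts.npy",pts)
for n,c in(("peak",P),("heat",H)):
    hm=near(((pts[...,2]>.035)&(pts[...,2]<.12)).astype(np.uint8)*255,c,42)
    a=pts[hm>0][:,:2].astype(np.float32)*1000; print(n,"box",cv2.minAreaRect(a),pts[hm>0][:,2].max())
    bar=near(((pts[...,2]>.085)&(pts[...,2]<.105)).astype(np.uint8)*255,c,30)
    a=pts[bar>0][:,:2].astype(np.float32)*1000; print("bar",len(a),cv2.minAreaRect(a) if len(a) else 0)
a=cv2.resize(p[155:260,170:415],None,fx=3.2,fy=3.2,interpolation=cv2.INTER_CUBIC); cv2.imwrite("pics/c1.png",a)
print([proj("top",(x,y,0)) for x,y in((0,0),(.5,0),(.5,.3))])
E
```

```text
peakbox (np.float64(217.08026159334125), np.float64(206.23365041617123), 1682) ((218.00592041015625, 205.6216583251953), (51.32921600341797, 52.32802963256836), 87.20729064941406) [0.52889667 0.25430678 0.047     ]
red (np.float64(216.13333333333333), np.float64(193.84444444444443), 45) ((216.32308959960938, 192.8153839111328), (4.560701370239258, 14.559161186218262), 15.255120277404785) [0.55642474 0.25436755 0.08      ]
brass (np.float64(206.11111111111111), np.float64(218.66666666666666), 9) ((200.76602172851562, 213.7149658203125), (21.980396270751953, 2.1444292068481445), 43.02506637573242) [0.50233355 0.29891036 0.058     ]
bluedisc (np.float64(367.4633431085044), np.float64(199.91202346041055), 682) ((367.0, 200.0), (30.0, 30.0), 90.0) [ 0.54264011 -0.16080285  0.07      ]
green (np.float64(370.02222222222224), np.float64(178.24444444444444), 45) ((370.0, 178.0), (8.0, 6.0), 90.0) [ 0.61110628 -0.17127254  0.055     ]
peak box ((529.5083618164062, 250.9022216796875), (150.19485473632812, 150.36492919921875), 4.09813117980957) 0.10343622660582774
bar 179 ((529.02685546875, 251.71470642089844), (19.005861282348633, 71.62079620361328), 87.95928192138672)
heat box ((546.8190307617188, -162.32904052734375), (154.3446807861328, 149.827880859375), 3.4763805866241455) 0.10133935454561582
bar 178 ((544.9454956054688, -162.45143127441406), (18.94170379638672, 70.27550506591797), 32.3184700012207)
[array([306.6703805 , 401.52821507]), array([308.92886134, 220.41718611]), array([204.54198163, 219.46543462])]
```

View pics/c1.png

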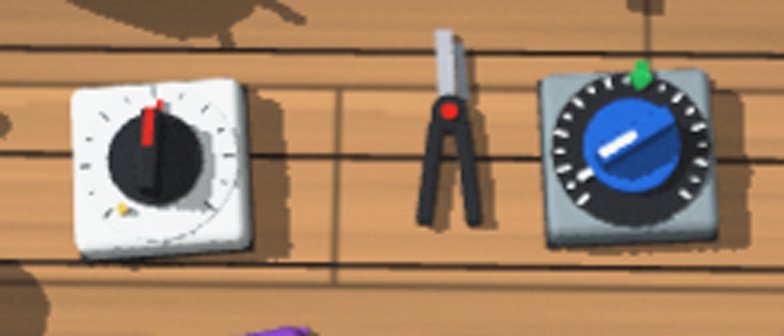

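The crop confirms both choices. The white unit has a black knob with its red pointer up (+x) and the brass post at lower left (crop 123,209). The grey unit has a blue dial with its white pointer at lower left and the green marker at the top (crop 641,74). All sizes agree with the description: boxes 150 mm, bars 71 x 19 mm.

- **Peak:** axis at (0.529, 0.251), pointer at about -2°.
- **Heat:** axis at (0.545, -0.162), pointer at about 122°, marker at about -8°.

I go by way of a point over the grey unit.

```bash
cat > to.py <<'E'
import sys
from h import *
x,y,z,yaw=map(float,sys.argv[1:]); s=ctrl.get_state()
r=rot(s["tcp_rot"]); cy=np.arctan2(r[1,0],r[0,0])
print("shift cm",np.round(100*r.T@(np.array([x,y,z])-s["eef_pos"]),2),"rz",round(-(np.radians(yaw)-cy),3),"yaw",round(np.degrees(cy),2),"z-axis",np.round(r[:,2],4))
E
python3 -m crank '[[48.1,-37.2,0,0,0,0.308],[48.1,-37.2,0,0,0,0.308],[48.1,-37.2,0,0,0,0.308],[48.1,-37.2,0,0,0,0.308],[48.1,-37.2,0,0,0,0.308],[48.1,-37.2,0,0,0,0.308],[48.1,-37.2,0,0,0,0.308],[48.1,-37.2,0,0,0,0.308],[48.1,-37.2,0,0,0,0.308],[48.1,-37.2,0,0,0,0.308]]' 0.7
python3 to.py .529 .251 .25 -2
python3 - <<'E'
from m import *
P=cv2.imread("pics/top0.png"); pts=np.load("pics/pts.npy"); M=masks(P)
for n,c in(("peak",(219,207)),("heat",(367,203))):
    b=near(((pts[...,2]>.085)&(pts[...,2]<.105)).astype(np.uint8)*255,c,30); a=pts[b>0][:,:2]
    w,v=np.linalg.eigh(np.cov(a.T)); print(n,a.mean(0),np.degrees(np.arctan2(v[1,1],v[0,1])))
m=near(M["brass"],(208,220),6); x=cen(m); b=ray("top",*x[:2],.058); print("brass",x,b,np.degrees(np.arctan2(b[1]-.251,b[0]-.529)),np.hypot(b[1]-.251,b[0]-.529))
E
```

```text
time: 1.1
eef_pos: [0.481, -0.2469, 0.2497]
tcp_rot: [1.0, -0.018, -0.0, -0.0]
contact_force: [0.5, -0.2, -0.5]
opening: 0.697
finger_force: 0.0
shift cm [ 3.040e+00 -4.992e+01 -2.000e-02] rz -0.0 yaw -2.03 z-axis [-3.e-04  2.e-04 -1.e+00]
peak [0.5281449 0.2509647] 178.20824480970472
heat [ 0.54396452 -0.16207371] 122.81789861623321
brass (np.float64(207.875), np.float64(220.125), 8) [0.48426937 0.27830523 0.058     ] 148.5985660986201 0.05240615103826668
```

```bash
python3 -m crank '[[3.0,-49.9,0,0,0,0],[3.0,-49.9,0,0,0,0],[3.0,-49.9,0,0,0,0],[3.0,-49.9,0,0,0,0],[3.0,-49.9,0,0,0,0],[3.0,-49.9,0,0,0,0],[3.0,-49.9,0,0,0,0],[3.0,-49.9,0,0,0,0],[3.0,-49.9,0,0,0,0],[3.0,-49.9,0,0,0,0]]' 0.5
python3 to.py .5285 .251 .086 -1.8
```

```text
time: 2.1
eef_pos: [0.5274, 0.2508, 0.2496]
tcp_rot: [1.0, -0.017, -0.0, 0.0]
contact_force: [1.3, -0.3, 0.6]
opening: 0.499
finger_force: 0.0
shift cm [ 0.12 -0.03 16.36] rz -0.004 yaw -2.0 z-axis [-5.e-04 -3.e-04 -1.e+00]
```

```bash
python3 -m crank '[[0.1,0,4,0,0,0],[0.1,0,8,0,0,0],[0.1,0,11,0,0,0],[0.1,0,13,0,0,0],[0.1,0,14.5,0,0,0],[0.1,0,15.5,0,0,0],[0.1,0,16.3,0,0,0],[0.1,0,16.3,0,0,0]]' 0.5
python3 to.py .5285 .251 .086 -1.8
python3 - <<'E'
from h import *
p,d=ctrl.read_camera("side"); u,v=proj("side",(.529,.251,.08)); u,v=int(u),int(v)
cv2.imwrite("pics/s1.png",cv2.resize(p[v-70:v+50,u-80:u+80],None,fx=4,fy=4))
E
```

```text
time: 2.9
eef_pos: [0.5287, 0.2486, 0.0865]
tcp_rot: [1.0, -0.018, -0.0, 0.0]
contact_force: [0.2, 0.2, -0.5]
opening: 0.501
finger_force: 0.0
shift cm [-0.03 -0.24  0.05] rz -0.004 yaw -2.03 z-axis [-9.e-04 -3.e-04 -1.e+00]
```

View pics/s1.png

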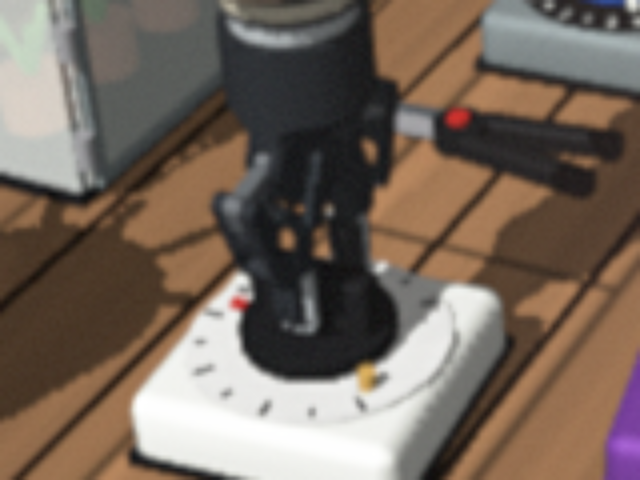

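The side crop shows the fingers straddling the black bar, with the red pointer end at left (240,303) and the brass post at right (367,378). Now I correct y by 2 mm and close.

```bash
python3 -m crank '[[0,-0.2,0,0,0,0],[0,-0.2,0,0,0,0],[0,-0.2,0,0,0,0]]' 0.5
python3 -m crank '[[0,0,0,0,0,0],[0,0,0,0,0,0],[0,0,0,0,0,0],[0,0,0,0,0,0],[0,0,0,0,0,0],[0,0,0,0,0,0],[0,0,0,0,0,0],[0,0,0,0,0,0]]' 0 35
python3 to.py .5285 .251 .086 -1.8
```

```text
time: 3.25
eef_pos: [0.5295, 0.2509, 0.0879]
tcp_rot: [1.0, -0.018, 0.001, -0.0]
contact_force: [-0.1, -0.5, -0.3]
opening: 0.503
finger_force: 0.0
time: 4.05
eef_pos: [0.5293, 0.2534, 0.0878]
tcp_rot: [1.0, -0.018, 0.001, -0.003]
contact_force: [0.9, 8.9, 0.2]
opening: 0.2
finger_force: 37.6
shift cm [-0.07  0.24  0.18] rz -0.005 yaw -2.08 z-axis [ 0.0022  0.0055 -1.    ]
```

The grip is sound: opening 0.2 matches the 18 mm bar. The bar sits about 2.5 mm farther in +y, so I shift there to unload, then turn anticlockwise.

```bash
python3 -m crank '[[0,-0.25,0,0,0,0],[0,-0.25,0,0,0,0],[0,-0.25,0,0,0,-0.1],[0,-0.25,0,0,0,-0.2],[0,-0.25,0,0,0,-0.3],[0,-0.25,0,0,0,-0.4],[0,-0.25,0,0,0,-0.5],[0,-0.25,0,0,0,-0.5]]' 0 50
python3 to.py .529 .2535 .086 139
```

```text
time: 4.85
eef_pos: [0.5296, 0.2525, 0.0878]
tcp_rot: [0.973, 0.23, 0.0, 0.001]
contact_force: [-1.0, -3.1, 5.1]
opening: 0.198
finger_force: 52.1
shift cm [-0.01 -0.12  0.18] rz -1.961 yaw 26.64 z-axis [ 8.0e-04 -1.1e-03 -1.0e+00]
```

```bash
python3 -m crank '[[0,0,0,0,0,-0.12],[0,0,0,0,0,-0.24],[0,0,0,0,0,-0.36],[0,0,0,0,0,-0.48],[0,0,0,0,0,-0.6],[0,0,0,0,0,-0.72],[0,0,0,0,0,-0.84],[0,0,0,0,0,-0.96],[0,0,0,0,0,-1.08],[0,0,0,0,0,-1.2]]'
python3 to.py .529 .2535 .086 139
```

```text
time: 5.85
eef_pos: [0.5318, 0.2513, 0.0878]
tcp_rot: [0.672, 0.74, 0.001, 0.003]
contact_force: [5.7, -6.4, 1.5]
opening: 0.198
finger_force: 51.5
shift cm [ 0.25 -0.26  0.18] rz -0.759 yaw 95.52 z-axis [ 0.0063 -0.0025 -1.    ]
```

```bash
python3 -m crank '[[0,0,0,0,0,-0.1],[0,0,0,0,0,-0.2],[0,0,0,0,0,-0.3],[0,0,0,0,0,-0.4],[0,0,0,0,0,-0.5],[0,0,0,0,0,-0.58],[0,0,0,0,0,-0.64],[0,0,0,0,0,-0.68],[0,0,0,0,0,-0.68]]'
python3 to.py .529 .2535 .086 139
python3 -c "
from plant import ctrl;print(ctrl.get_state()['wrist_torque'])"
```

```text
time: 6.75
eef_pos: [0.5332, 0.2519, 0.0879]
tcp_rot: [0.389, 0.921, 0.002, 0.005]
contact_force: [10.3, -4.0, -3.4]
opening: 0.204
finger_force: 51.1
shift cm [ 0.41 -0.19  0.18] rz -0.083 yaw 134.24 z-axis [ 1.020e-02 -7.000e-04 -9.999e-01]
[-0.57983585 -1.20399457  0.06971381]
```

```bash
for i in 1; do python3 -m crank '[[0.15,-0.1,0,0,0,-0.04],[0.15,-0.1,0,0,0,-0.08],[0.15,-0.1,0,0,0,-0.08]]'; python3 to.py .529 .2535 .086 139; python3 -c "
from plant import ctrl;print(ctrl.get_state()['wrist_torque'])"; done
python3 -m crank '[[0,0,0,0,0,-0.04],[0,0,0,0,0,-0.08],[0,0,0,0,0,-0.08]]'; python3 to.py .529 .2535 .086 139; python3 -c "
from plant import ctrl;print(ctrl.get_state()['wrist_torque'])"
```

```text
time: 7.05
eef_pos: [0.5332, 0.252, 0.0879]
tcp_rot: [0.352, 0.936, 0.002, 0.007]
contact_force: [16.4, -4.0, -7.2]
opening: 0.199
finger_force: 50.7
shift cm [ 0.41 -0.17  0.19] rz -0.003 yaw 138.82 z-axis [ 1.510e-02 -5.000e-04 -9.999e-01]
[-0.68066788 -1.97527228  0.03198592]
time: 7.35
eef_pos: [0.533, 0.2523, 0.088]
tcp_rot: [0.318, 0.948, 0.003, 0.006]
contact_force: [15.0, -5.0, -6.6]
opening: 0.201
finger_force: 66.6
shift cm [ 0.39 -0.15  0.19] rz 0.068 yaw 142.9 z-axis [ 0.0141  0.0021 -0.9999]
[-0.71243178 -2.04230339 -1.47784917]
```

The turning torque jumped to -1.5 N m at 143°, so the stop is reached. I ease the side load and open.

```bash
python3 -m crank '[[-0.3,0.2,0,0,0,0],[-0.3,0.2,0,0,0,0],[-0.3,0.2,0,0,0,0.02],[-0.3,0.2,0,0,0,0.02]]'
python3 -m crank '[[0,0,0,0,0,0],[0,0,0,0,0,0],[0,0,0,0,0,0],[0,0,0,0,0,0],[0,0,0,0,0,0]]' 0.5
python3 -m crank '[[0,0,-2,0,0,0],[0,0,-5,0,0,0],[0,0,-10,0,0,0],[0,0,-14,0,0,0],[0,0,-16,0,0,0],[0,0,-16,0,0,0]]'
python3 to.py .544 -.162 .25 122.8
```

```text
time: 7.75
eef_pos: [0.5332, 0.2523, 0.0879]
tcp_rot: [0.326, 0.945, 0.001, 0.002]
contact_force: [4.9, -4.1, 1.8]
opening: 0.203
finger_force: 60.1
time: 8.25
eef_pos: [0.5305, 0.2536, 0.0868]
tcp_rot: [0.322, 0.947, -0.0, -0.0]
contact_force: [1.0, -0.2, -0.7]
opening: 0.499
finger_force: 0.0
time: 8.85
eef_pos: [0.5328, 0.2542, 0.2519]
tcp_rot: [0.322, 0.947, 0.003, 0.004]
contact_force: [0.3, 0.2, 0.0]
opening: 0.5
finger_force: 0.0
shift cm [-26.28 -32.29   0.1 ] rz 0.342 yaw 142.39 z-axis [ 0.0086  0.0025 -1.    ]
```

```bash
python3 -m crank '[[-26.3,-32.3,0,0,0,0.342],[-26.3,-32.3,0,0,0,0.342],[-26.3,-32.3,0,0,0,0.342],[-26.3,-32.3,0,0,0,0.342],[-26.3,-32.3,0,0,0,0.342],[-26.3,-32.3,0,0,0,0.342],[-26.3,-32.3,0,0,0,0.342],[-26.3,-32.3,0,0,0,0.342],[-26.3,-32.3,0,0,0,0.342],[-26.3,-32.3,0,0,0,0.342]]'
python3 to.py .544 -.162 .086 122.8
python3 - <<'E'
from m import *
p,d=ctrl.read_camera("top"); cv2.imwrite("pics/t2.png",p)
a=cv2.resize(p[165:250,180:260],None,fx=5,fy=5,interpolation=cv2.INTER_CUBIC)
p,d=ctrl.read_camera("side"); u,v=map(int,proj("side",(.529,.251,.06)))
b=cv2.resize(p[v-42:v+43,u-40:u+40],None,fx=5,fy=5,interpolation=cv2.INTER_CUBIC)
cv2.imwrite("pics/c2.png",np.hstack([a,b])[:600,:800])
E
```

```text
time: 9.85
eef_pos: [0.5411, -0.1647, 0.2448]
tcp_rot: [0.481, 0.877, -0.0, -0.002]
contact_force: [-0.0, -0.1, -0.1]
opening: 0.498
finger_force: 0.0
shift cm [ 0.02  0.42 15.87] rz -0.004 yaw 122.56 z-axis [-0.0031  0.0016 -1.    ]
```

View pics/c2.png

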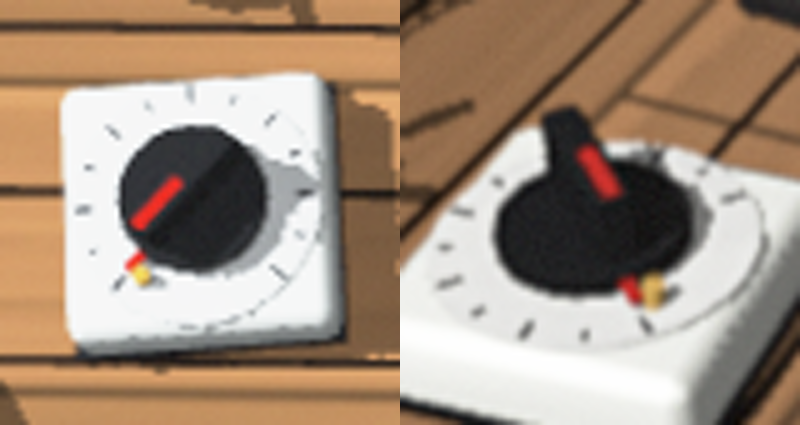

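Both crops show the red pointer pressed against the brass post (left crop 135,265; right crop 640,290). At the peak knob, the axis turned out about 2 mm farther in +x and +y than measured, so I apply the same shift on the heat dial and descend.

```bash
python3 -m crank '[[0.1,0.6,4,0,0,0],[0.1,0.6,8,0,0,0],[0.1,0.6,11,0,0,0],[0.1,0.6,13,0,0,0],[0.1,0.6,14.5,0,0,0],[0.1,0.6,15.4,0,0,0],[0.1,0.6,15.8,0,0,0],[0.1,0.6,15.8,0,0,0]]' 0.5
python3 to.py .546 -.160 .086 122.8
```

```text
time: 10.75
eef_pos: [0.5468, -0.1586, 0.0893]
tcp_rot: [0.479, 0.878, 0.0, 0.0]
contact_force: [1.0, 0.6, 0.0]
opening: 0.505
finger_force: 0.0
shift cm [-0.08 -0.14  0.33] rz 0.0 yaw 122.81 z-axis [ 4.e-04 -1.e-04 -1.e+00]
```

```bash
python3 -m crank '[[0,-0.1,0.2,0,0,0],[0,-0.1,0.2,0,0,0],[0,-0.1,0.2,0,0,0],[0,-0.1,0.2,0,0,0],[0,-0.1,0.2,0,0,0],[0,-0.1,0.2,0,0,0],[0,-0.1,0.2,0,0,0],[0,-0.1,0.2,0,0,0]]' 0 50
python3 to.py .546 -.160 .086 122.8
```

```text
time: 11.55
eef_pos: [0.5463, -0.1597, 0.088]
tcp_rot: [0.479, 0.878, 0.0, 0.001]
contact_force: [-0.6, 0.3, 7.2]
opening: 0.203
finger_force: 50.4
shift cm [-0.01 -0.04  0.2 ] rz -0.001 yaw 122.77 z-axis [ 1.5e-03 -5.0e-04 -1.0e+00]
```

```bash
python3 -m crank '[[0,0,0,0,0,0.1],[0,0,0,0,0,0.2],[0,0,0,0,0,0.3],[0,0,0,0,0,0.42],[0,0,0,0,0,0.54],[0,0,0,0,0,0.66],[0,0,0,0,0,0.78],[0,0,0,0,0,0.9],[0,0,0,0,0,1.0],[0,0,0,0,0,1.1]]'
python3 to.py .546 -.160 .086 -7.7
```

```text
time: 12.55
eef_pos: [0.5484, -0.1597, 0.0881]
tcp_rot: [0.868, 0.496, 0.003, 0.003]
contact_force: [8.2, 1.4, 1.1]
opening: 0.203
finger_force: 49.6
shift cm [-0.15 -0.19  0.21] rz 1.173 yaw 59.49 z-axis [ 0.0078 -0.0014 -1.    ]
```

```bash
python3 -m crank '[[0.1,0.15,0,0,0,0.1],[0.1,0.15,0,0,0,0.22],[0.1,0.15,0,0,0,0.34],[0.1,0.15,0,0,0,0.46],[0.1,0.15,0,0,0,0.58],[0.1,0.15,0,0,0,0.7],[0.1,0.15,0,0,0,0.82],[0.1,0.15,0,0,0,0.94],[0.1,0.15,0,0,0,1.06],[0.1,0.15,0,0,0,1.1]]'
python3 to.py .546 -.160 .086 -7.7
```

```text
time: 13.55
eef_pos: [0.5496, -0.1615, 0.0881]
tcp_rot: [1.0, -0.03, 0.003, 0.002]
contact_force: [6.6, -5.4, 0.0]
opening: 0.202
finger_force: 49.7
shift cm [-0.37 -0.13  0.21] rz 0.075 yaw -3.43 z-axis [ 0.0064 -0.005  -1.    ]
```

```bash
python3 -m crank '[[0,0,0,0,0,0.04],[0,0,0,0,0,0.07],[0,0,0,0,0,0.07],[0,0,0,0,0,0.07]]'
python3 to.py .546 -.160 .086 -7.7
python3 -m crank '[[0,0,0,0,0,0],[0,0,0,0,0,0],[0,0,0,0,0,0],[0,0,0,0,0,0],[0,0,0,0,0,0]]' 0.5
python3 -m crank '[[0,0,-2,0,0,0],[0,0,-5,0,0,0],[0,0,-10,0,0,0],[0,0,-14,0,0,0],[0,0,-16,0,0,0],[0,15,-16,0,0,0],[0,15,-16,0,0,0],[0,15,-16,0,0,0],[0,15,-16,0,0,0]]'
python3 - <<'E'
from m import *
p,d=ctrl.read_camera("top"); cv2.imwrite("pics/t3.png",p); M=masks(p)
K,o,q=info("top"); v,u=np.mgrid[:480,:640]
pts=(np.stack([(u-K[0,2])/K[0,0],(v-K[1,2])/K[1,1],np.ones(u.shape)],-1)*d[...,None])@rot(q).T+o
b=near(((pts[...,2]>.085)&(pts[...,2]<.105)).astype(np.uint8)*255,(367,200),24); a=pts[b>0][:,:2]
w,vv=np.linalg.eigh(np.cov(a.T)); c=a.mean(0); print("bar",c,len(a),np.degrees(np.arctan2(vv[1,1],vv[0,1])))
g=cen(near(M["green"],(370,178),10)); G=ray("top",*g[:2],.055); print("green",g,G,np.degrees(np.arctan2(G[1]-c[1],G[0]-c[0])))
a=cv2.resize(p[160:245,325:405],None,fx=5,fy=5,interpolation=cv2.INTER_CUBIC)
p,d=ctrl.read_camera("side"); cv2.imwrite("pics/s3.png",p); u,v=map(int,proj("side",(.546,-.16,.06)))
b=cv2.resize(p[v-42:v+43,u-40:u+40],None,fx=5,fy=5,interpolation=cv2.INTER_CUBIC)
cv2.imwrite("pics/c3.png",np.hstack([a,b]))
E
```

```text
time: 13.95
eef_pos: [0.5496, -0.1617, 0.0881]
tcp_rot: [0.998, -0.064, 0.003, 0.002]
contact_force: [4.4, -5.2, -0.9]
opening: 0.199
finger_force: 49.7
shift cm [-0.38 -0.12  0.21] rz 0.007 yaw -7.31 z-axis [ 0.0064 -0.005  -1.    ]
time: 14.45
eef_pos: [0.5472, -0.1591, 0.0868]
tcp_rot: [0.998, -0.063, -0.0, -0.0]
contact_force: [0.2, 0.3, -0.1]
opening: 0.501
finger_force: 0.0
time: 15.35
eef_pos: [0.5272, -0.3132, 0.247]
tcp_rot: [0.998, -0.066, 0.0, 0.001]
contact_force: [-0.3, 0.4, 0.6]
opening: 0.498
finger_force: 0.0
bar [ 0.54380396 -0.16231635] 174 172.207472926299
green (np.float64(370.1219512195122), np.float64(177.90243902439025), 41) [ 0.6113965  -0.17161883  0.055     ] -7.836149956242035
```

View pics/c3.png

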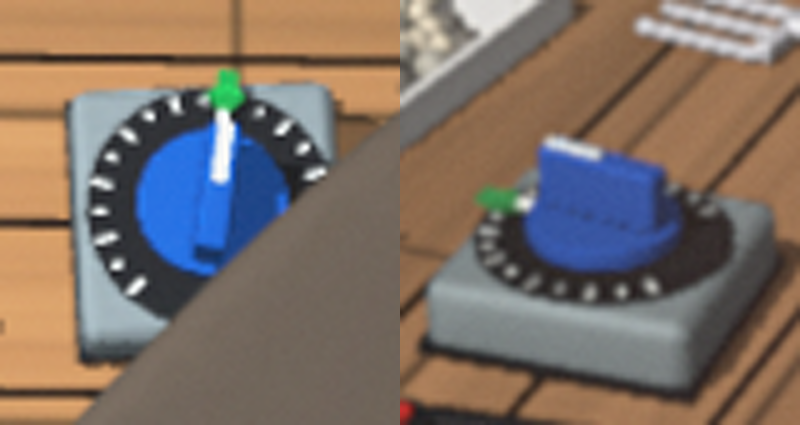

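The white pointer meets the green wedge in both views (left crop 225,110; right crop 520,203). The bar measures -7.8° and the marker -7.8°. The arm is clear of everything, so I hand in.

```bash
python3 -c "
from plant import ctrl;print(ctrl.sign_off())"
```

```text
the job is handed in; nothing more can be done
None
```

The job is handed in; the hand-in gave no verdict. The peak pointer is back against the brass zero stop, the heat pointer is in line with the green marker (both measured at -7.8°), and the arm stands clear, having touched nothing but the two knobs.

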